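# Set the tube rest to its gauge with the star wheel

## Robot

A 6-joint arm with a two-finger parallel gripper is mounted at the origin on the work surface. World frame = base frame: x ahead of the robot, y to its left, z up, the work surface at z = 0. Lengths are in m, angles in rad, forces in N, time in s.
With the tool pointing down it reaches from about 0.325 to 1 m from the base axis. Payload 5.1 kg.
Tool frame: the origin (TCP) lies midway between the tips of the shut fingers; the grasp point (between the pads) lies 19 mm behind it (bot.grasp_offset is the distance from the TCP to the grasp point, in m); z points along the fingers, y is the line along which they close (so a half turn about z gives the same grasp; the last joint's range is limited). The gripper opens to 85 mm and grips with 20 to 120 N. Pads are 22 mm wide; open, the fingers measure 114 mm over their backs; the gripper's body (76 mm by 85 mm) begins 54 mm behind the grasp point. The pads swing forward as they close: fully open they stand 13 mm farther back than shut.
Start: joints at [-1.205, 0.124, 1.65, -0, 1.367, -0.083], TCP at [0.282, -0.586, 0.231] pointing down, gripper open.
Joint ranges: [-2.61, 2.61], [-1.02, 2.33], [0.03, 2.71], [-1.35, 4.49], [0.32, 2.68], [-2.91, 2.91]. Speed limits (rad/s): [2.57, 2.57, 3.14, 3.14, 3.14, 3.14].

## Interface

Orientations are given as a unit quaternion [x, y, z, w].
In Python, from cell import bot, viewer gives the robot as it stands.
- The arm moves only by the shell command python3 -m creep 'ROWS' [FORCE]. ROWS is JSON, a list of rows, each a list of 3 entries, a list of its own where there are three numbers: the turn, a rotation vector about the tool's x, y, z normalised to -1 to 1, where 1 is 0.15 rad, then the shift along the tool's x, y, z normalised to -1 to 1, where 1 is 2 cm, then the closure, from 0 (fully open) to 1 (shut). In form: [[[wx, wy, wz], [x, y, z], claw], ...]. A call has 1 to 8 rows; each row shifts and turns the commanded pose from where the row before left it, along the tool's axes as they then stand; what a row does not reach is not made up. A row lasts 1/10 s, in which the tool goes at most 50 mm and 8.59 degrees, less where a joint would pass 70% of its speed; a pose out of reach is approached as far as the arm can. A call with a number of a shift or a turn outside -1 to 1 is refused whole. A call with a gripper value outside its range is refused whole. The fingers move at their own pace and stop on an object; FORCE is the grip in N (left out, the last holds). Time passes only in rows, so rows that do not move let the fingers close. It gives the time, the measured TCP pose, the force, the opening and the grip force at its end, in the units of the state.
- bot.state(): the state, without advancing time (a new reading comes with each control period).
- viewer.camera(name): name is "side" or "top" or "wrist"; returns (picture, depth): 384x512x3 uint8, red, green, blue; 384x512 float32, m along the optical axis (not along the pixel's ray), 0 where there is no reading.
- viewer.camera_model(name): a dict with "fx", "fy", "cx", "cy" (pixels), "k1" (the pictures are not rectified: a ray, as slopes to the right and down, at radius r is drawn at 1 + k1 r^2 times it, then the intrinsics apply), "rvec" (rotation vector, rad) and "tvec" (3), from world to camera coordinates, as OpenCV has them; the wrist camera has in their place "mount" (4x4, takes a point from camera to tool coordinates, whose origin is the TCP and whose axes are the flange's). Camera axes: x right, y down, z forward; pixel columns grow to the right and rows downward; lengths in m; the calibration is good to about 2 mm. A picture is of the moment at which its call begins: read the wrist's pose just before it. camera_model takes no time and is no camera call.
- bot.hand_in(): hands the job in; it is judged then, once.
The state is a dict: "time_s": time; "qpos": joint angles; "qvel": joint speeds; "joint_torque": joint torques, N m; "tool_pos": TCP position; "ee_rot": TCP orientation; "ft_force": force on the tool from outside, world axes, zero at the start; "moment": the same for the moment, N m; "grip_width": finger opening in m; "grasp_force": force on a finger pad.
Only numpy, scipy, OpenCV 4.12 (cv2) and the standard library are available. Lean on these libraries where they do the work, as an engineer would, in place of code of your own. Each camera call takes 0.05 s, during which the arm holds its last target. There are 200 camera calls.

## Task

Slide the shutter fully off the access slot of the blue tube rest, then take the red-handled spoon from its rack and, working its blade down through the slot, push the star wheel round a tooth at a time towards the yellow saddle until the saddle's top is flush with the top of the red gauge block, and hang the spoon back upright in its rack. Move the saddle only by the star wheel, without pushing on it or shifting the gauge, and leave the other things on the bench alone.

Things in the scene. Friction and masses are not known exactly. Their poses are not given: they have to be found in the camera images.
- slot (a point): Centre of the access slot, level with the top face (z = 97 mm) of the blue tube-rest housing (fixed, 202 x 90 mm, this point 56 mm from one end). x runs along the slot to the yellow saddle, as the white arrow does; y across; z up. Slot 72 mm along x, 18 mm along y, cover 4 mm thick; shut by the shutter at first. Housing and rack may be on either side
- star (a joint): Angle (rad) of the brass star wheel under the slot; it grows as its top teeth are pushed to the slot's +x, raising the saddle 5 mm per tooth (pushed back, it sinks). At 0 one tooth points straight up; +a tips it by a towards +x. 10 straight teeth, 0.628 rad apart, 7 mm thick. Stays where left; needs 4 to 6 N at the teeth
- star_axis (a point): Centre of the star wheel, 49 mm straight below the slot's centre. It turns about the slot's y direction; this frame does not turn with it. Tooth tips are 42 mm, roots 26 mm from this point; the wheel is 14 mm wide. The uppermost tip is thus 7 mm under the top face
- shutter (a joint): Opening (m) of the flat steel shutter, 88 x 30 x 4 mm, lying on the housing over the slot: 0 shut, 0.042 fully open. It slides along the slot's +y with about 2 N and stays where it is left. The slot is wholly uncovered above 0.024
- shutter_tab (a point): Centre of the orange tab standing along the middle of the shutter: 44 mm along x, 9 mm thick along y, from 4 to 22 mm above the housing's top face (this point is 13 mm above it). Push its -y side, or pinch it, to slide the shutter. Axes as the slot's
- saddle_top (a point): Centre, at the level of the top rim, of the yellow saddle (50 x 40 mm, 24 mm high, grooved across) of the tube rest, 112 mm from the slot's centre along the slot's +x. It rises and sinks only with the star wheel; its z is the height to set
- saddle: The yellow saddle itself; origin at the centre of its underside, 24 mm below its top rim
- gauge_top (a point): Centre of the flat top of the red gauge block (26 x 12 mm) beside the saddle on its +y side, clamped at the wanted height; its z is the height to match
- spoon_grip (a point): Centre of the vertical square red handle (26 x 26 mm, 60 mm tall) of the adjusting spoon, a loose upright tool 113 mm long, about 180 g. Collar 50 x 50 x 8 mm below the handle, its underside 38 mm below this point. Axes square to the handle, z up. At the start it hangs in the rack, turned like the rack within a few degrees
- spoon_tip (a point): Centre of the lower end of the spoon's straight steel blade, 83 mm below the centre of the handle. The blade is 6 mm thick along the spoon's x, 12 mm wide along its y, and reaches 45 mm below the collar. Axes as the handle's
- rack_hole (a point): Centre of the 26 x 26 mm square hole in the top face (z = 60 mm) of the green spoon rack, 90 x 90 mm, fixed. The spoon hangs with its collar flat on the top face and its blade down the hole; the centre of its handle is then 38 mm above this point. Axes along the rack's sides, z up
- tube_a: a loose bent dark steel tube, 210 mm long, 28 mm thick, lying towards the far edge of the bench; only in the way. Origin on the underside at its middle
- tube_b: a second such bent tube; only in the way. Origin on the underside at its middle
- wrench: a loose wrench 170 mm long, lying in the middle of the bench, about 15 mm high; only in the way. Origin on the underside
- hammer: a loose hammer 260 mm long, lying towards the left; only in the way. Origin on the underside
- spray: a spray can 64 mm across and 170 mm tall, standing in the middle of the far half of the bench; only in the way. Origin on the underside at its middle
- wire_brush: a loose brush 200 mm long, lying towards the right; only in the way. Origin on the underside
There are look-alikes about, which are no part of the job. Of the things like the part that bears spoon_grip, leave any that is orange; of the rest the larger one is meant.

How it is judged:
On the way, in this order (a step that is already met when the one before it is completed fails the run):
1. the shutter is slid open (value of joint shutter above 0.033 m), for 0.1 s.
2. the spoon's blade is down through the slot, among the wheel's teeth (x of spoon_tip in the frame of slot between -0.036 and 0.036 m and y of spoon_tip in the frame of slot between -0.012 and 0.012 m and z of spoon_tip in the frame of slot below -0.009 m), for 0.1 s.
3. the saddle's top is flush with the gauge (z of saddle_top in the frame of gauge_top between -0.0025 and 0.0025 m), for 0.2 s.
At the end, for the whole second after the job is handed in: Saddle top within 2.5 mm of the gauge top's height and at rest; shutter open over 33 mm; spoon hung upright (within 0.1 rad) in its rack, collar on the rack's top: handle centre within 14 mm of the hole's centre from above and 34 to 42 mm over it (all of step 3 and value of joint shutter above 0.033 m and horizontal distance between spoon_grip and rack_hole below 0.014 m and z of spoon_grip in the frame of rack_hole between 0.034 and 0.042 m and angle between spoon_grip's own z axis and vertical below 0.1 rad and linear speed of saddle below 0.005 m/s and velocity of joint star between -0.05 and 0.05 rad/s); the robot touches nothing.
It fails at once if the saddle is pushed or lifted directly (over 8 N) (contact force between anything else and saddle above 8 N).
It fails at once if the gauge is shifted by over 2 mm (distance of gauge_top from where it was at the start of the episode above 0.002 m).
It fails at once if another thing on the bench is moved by over 30 mm (distance of any of tube_a, tube_b, wrench, hammer, spray, wire_brush from where it was at the start of the episode above 0.03 m).
It also fails if it takes over 72 s, if anything falls off the work surface, if the arm or the gripper's body presses on something with over 40 N, if the wrist force passes 120 N, or if a joint passes its speed limit or range.

## Working session

There is one attempt and no reset: what is moved stays moved. The work goes in short steps, Python scripts to look and compute and a shell command to move; the robot and the scene stay as the last step left them, time stands still between calls to the robot, and variables do not carry over. Pictures are saved under pics/ and viewed, at most 10 in all, crops included, and the job is handed in when it is done.

```bash
ls; mkdir -p pics; python3 - <<'E'
from cell import bot, viewer
import cv2,numpy as np
s=bot.state();print(s['time_s'],s['tool_pos'],s['ee_rot'])
for n in ('top','side'):
    im,d=viewer.camera(n);cv2.imwrite(f'pics/{n}0.png',im[...,::-1]);np.savez(f'pics/{n}0.npz',im=im,d=d);print(n,viewer.camera_model(n))
print(viewer.camera_model('wrist'))
a=cv2.imread('pics/top0.png');cv2.imwrite('pics/top0b.png',cv2.resize(a,(800,600)))
E
```

```text
pics
0.0 [ 0.2817943 -0.5850815  0.2300657] [ 9.74923065e-01  2.22539905e-01 -1.47392664e-04 -9.93107418e-04]
top {'fx': 476.7325012562835, 'fy': 476.7325012562835, 'cx': 250.9659519794988, 'cy': 191.36340546902446, 'k1': -0.08890053629678124, 'rvec': array([ 2.16129539, -2.20344915,  0.05721376]), 'tvec': array([0.01164008, 0.56321339, 1.35689268])}
side {'fx': 467.3854595206145, 'fy': 467.3854595206145, 'cx': 259.3438054595965, 'cy': 188.57733846728456, 'k1': -0.18846597830572448, 'rvec': array([ 0.11023224, -2.90280686,  1.08666431]), 'tvec': array([0.58608276, 0.11578313, 1.51275319])}
{'fx': 281.3721618247289, 'fy': 281.3721618247289, 'cx': 257.1179657509912, 'cy': 192.62260602422452, 'k1': -0.038655137899887275, 'mount': array([[ 5.42279725e-04, -9.52789626e-01, -3.03630754e-01,
         7.68491462e-02],
       [ 9.99999712e-01,  3.55698839e-04,  6.69805026e-04,
        -3.35882770e-04],
       [-5.30182173e-04, -3.03631030e-01,  9.52789545e-01,
        -1.42557933e-01],
       [ 0.00000000e+00,  0.00000000e+00,  0.00000000e+00,
         1.00000000e+00]])}
```

View pics/top0b.png

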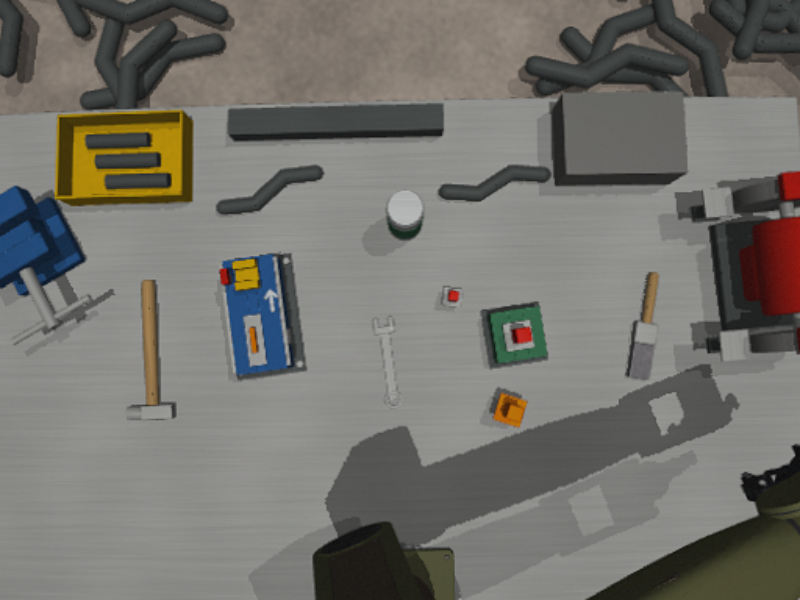

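View pics/side0.png

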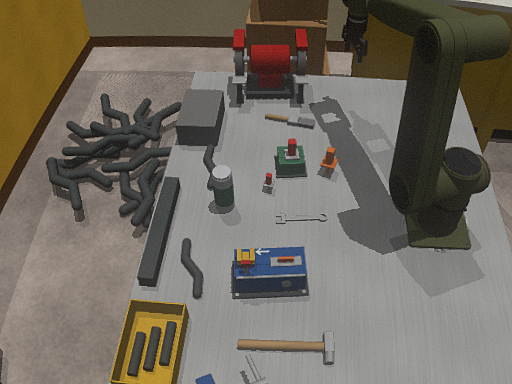

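The top view (800x600) shows the housing at about (262,315), with the arrow pointing up (+x). The orange tab is at (253,340), the saddle at (245,272) and the gauge at (224,277), so slot +y is to the left. The spoon is in its rack at (520,335), the small look-alike at (452,297) and the orange one at (510,408).

```bash
cat > h.py <<'E'
import numpy as np,cv2
from scipy.spatial.transform import Rotation as R
from cell import bot,viewer
def pose(n,st=None):
    m=viewer.camera_model(n)
    if n=='wrist':
        T=np.eye(4);T[:3,:3]=R.from_quat(st['ee_rot']).as_matrix();T[:3,3]=st['tool_pos'];T=T@m['mount']
    else:
        r=R.from_rotvec(m['rvec']).as_matrix();T=np.eye(4);T[:3,:3]=r.T;T[:3,3]=-r.T@m['tvec']
    return m,T
def rays(n,uv,T,m):
    K=np.array([[m['fx'],0,m['cx']],[0,m['fy'],m['cy']],[0,0,1]])
    p=cv2.undistortPoints(np.float64(uv).reshape(-1,1,2),K,np.array([m['k1'],0,0,0.])).reshape(-1,2)
    return np.c_[p,np.ones(len(p))]
def plane(n,uv,z,st=None):
    m,T=pose(n,st);r=rays(n,uv,T,m)@T[:3,:3].T
    return T[:3,3]+r*((z-T[2,3])/r[:,2])[:,None]
def cloud(n,d,st=None):
    m,T=pose(n,st);v,u=np.mgrid[:d.shape[0],:d.shape[1]]
    r=rays(n,np.c_[u.ravel(),v.ravel()],T,m)*d.reshape(-1,1)
    return (r@T[:3,:3].T+T[:3,3]).reshape(*d.shape,3)
def hsv(im): return cv2.cvtColor(im,cv2.COLOR_RGB2HSV)
COL={'red':((0,170,110),(5,255,255)),'orange':((8,170,150),(17,255,255)),'yellow':((19,150,120),(32,255,255)),'blue':((100,120,60),(118,255,255)),'green':((60,60,40),(90,255,160))}
def mask(im,c): return cv2.inRange(hsv(im),*[np.array(x) for x in COL[c]])>0
def rect(p):
    (c,s,a)=cv2.minAreaRect(np.float32(p[:,:2]*1000));return np.round(c,1),np.round(s,1),round(a,1)
E
python3 - <<'E'
from h import *
f=np.load('pics/top0.npz');im,d=f['im'],f['d'];P=cloud('top',d)
for c in COL:
    n,l,s,_=cv2.connectedComponentsWithStats(mask(im,c).astype(np.uint8))
    for i in range(1,n):
        if s[i,4]<15: continue
        p=P[(l==i)&(d>0)];
        if len(p)<10 or abs(p[:,1].mean())>.6: continue
        z=np.percentile(p[:,2],[5,50,95])*1000;q=p[p[:,2]>z[2]/1000-.008]
        print(c,s[i],'z',z.round(1),rect(q))
print('table z',np.median(P[270:300,300:340,2][d[270:300,300:340]>0]))
E
```

```text
red [141 172   5  10  39] z [147.8 150.1 153.5] (array([600. , 283.7]), array([24.7, 10.4]), 9.2)
red [287 186   6   7  33] z [67.9 75.5 79. ] (array([ 564.6, -107.5]), array([14.8, 15.1]), 74.4)
red [330 209  10  10  80] z [123.7 127.6 132.2] (array([ 492.3, -221.1]), array([22.1, 24.8]), 8.2)
orange [160 210   4  16  42] z [114.8 118.4 121.7] (array([491.6, 239.9]), array([40.6,  7.3]), 6.0)
orange [316 259  20  13 111] z [ 49.4  55.3 113.9] (array([ 357.7, -205.6]), array([25.9, 24.5]), 73.3)
yellow [  35   71   82   56 2186] z [-0.4  5.1 70.1] (array([838.4, 500. ]), array([240.8, 160.1]), 89.8)
yellow [149 166  14   6  66] z [132.9 135.9 139.1] (array([621.6, 252.4]), array([12.3, 37.1]), 6.1)
yellow [150 171  16  15 174] z [116.  122.6 139. ] (array([585.9, 248.4]), array([13.4, 38.6]), 6.4)
blue [ 143  163   41   77 1541] z [ 92.   96.3 100.8] (array([537.3, 242.3]), array([202. ,  89.1]), 6.9)
green [249 141  21  12  69] z [ 42.4  86.1 119.6] (array([681.3, -25.3]), array([15.9, 54.1]), 5.3)
green [313 196  37  37 721] z [54.4 59.4 63.9] (array([ 493.4, -223. ]), array([90.3, 90.4]), 8.0)
table z -0.00021926814400763384
```

```bash
python3 -m creep '[[[0,0,0.73],[0,0,0],0],[[0,0,0.73],[0,0,0],0],[[0,0,0.73],[0,0,0],0],[[0,0,0],[0.4,-1,0],0],[[0,0,0],[0.4,-1,0],0],[[0,0,0],[0.4,-1,0],0],[[0,0,0],[0.4,-1,0],0],[[0,0,0],[0.4,-1,0],0]]'
python3 -m creep '[[[0,0,0],[0.4,-1,0],0],[[0,0,0],[0.4,-1,0],0],[[0,0,0],[0.4,-1,0],0],[[0,0,0],[0.4,-1,0],0],[[0,0,0],[0.4,-1,0],0],[[0,0,0],[0.4,-1,0],0],[[0,0,0],[0.4,-1,0],0],[[0,0,0],[0.4,-1,0],0]]'
```

```text
time_s: 0.9
tool_pos: [0.3097, -0.4804, 0.2306]
ee_rot: [0.998, 0.06, -0.0, -0.001]
ft_force: [0.1, -0.6, 1.2]
grip_width: 0.0854
grasp_force: 0.0
time_s: 1.7
tool_pos: [0.3539, -0.3139, 0.2308]
ee_rot: [0.998, 0.06, -0.0, -0.0]
ft_force: [-0.3, 0.1, -0.0]
grip_width: 0.0853
grasp_force: 0.0
```

```bash
python3 -m creep '[[[0,0,0],[0.38,-1,0],0],[[0,0,0],[0.38,-1,0],0],[[0,0,0],[0.38,-1,0],0],[[0,0,0],[0.38,-1,0],0],[[0,0,0],[0.38,-1,0],0],[[0,0,0],[0.38,-1,0],0],[[0,0,0],[0.38,-1,0],0],[[0,0,0],[0.38,-1,0],0]]'
python3 -m creep '[[[0,0,0],[0.38,-1,0],0],[[0,0,0],[0.38,-1,0],0],[[0,0,0],[0.38,-1,0],0],[[0,0,0],[0.38,-1,0],0],[[0,0,0],[0.38,-1,0],0],[[0,0,0],[0.38,-1,0],0],[[0,0,0],[0.38,-1,0],0],[[0,0,0],[0.38,-1,0],0]]'
python3 -m creep '[[[0,0,0],[0.38,-1,0],0],[[0,0,0],[0.38,-1,0],0],[[0,0,0],[0.38,-1,0],0],[[0,0,0],[0.38,-1,0],0],[[0,0,0],[0.38,-1,0],0],[[0,0,0],[0.38,-1,0],0],[[0,0,0],[0.38,-1,0],0],[[0,0,0],[0.38,-0.7,0],0]]'
cat > look.py <<'E'
from h import *
import sys
s=bot.state();im,d=viewer.camera('wrist');P=cloud('wrist',d,s)
nm=sys.argv[1];cv2.imwrite(f'pics/{nm}.png',im[...,::-1]);np.savez(f'pics/{nm}.npz',im=im,d=d,P=P)
t=s['tool_pos'];Rm=R.from_quat(s['ee_rot']).as_matrix();print('t',s['time_s'],t,'yaw',np.degrees(np.arctan2(Rm[1,0],Rm[0,0])),'w',s['grip_width'])
for c in COL:
    n,l,st,_=cv2.connectedComponentsWithStats(mask(im,c).astype(np.uint8))
    for i in range(1,n):
        if st[i,4]<60: continue
        p=P[(l==i)&(d>0)]
        if len(p)<40: continue
        z=np.percentile(p[:,2],[5,50,95])*1000;q=p[p[:,2]>z[2]/1000-.005]
        print(c,st[i],'z',z.round(1),rect(q),'topmed',np.round(np.median(q[:,2])*1000,1))
E
python3 look.py w1
```

```text
time_s: 2.5
tool_pos: [0.395, -0.1479, 0.2309]
ee_rot: [0.998, 0.06, -0.0, -0.0]
ft_force: [-0.6, -0.4, 0.0]
grip_width: 0.0851
grasp_force: 0.0
time_s: 3.3
tool_pos: [0.4361, 0.0182, 0.2308]
ee_rot: [0.998, 0.06, -0.0, -0.0]
ft_force: [0.7, 0.3, 0.2]
grip_width: 0.0857
grasp_force: 0.0
time_s: 4.1
tool_pos: [0.4781, 0.1785, 0.2308]
ee_rot: [0.998, 0.061, -0.0, 0.0]
ft_force: [-1.2, -0.2, 0.1]
grip_width: 0.0856
grasp_force: 0.0
t 4.1 [0.47805075 0.17852972 0.23081657] yaw 6.943485021197275 w 0.08557960988510746
red [123   0  19  41 610] z [150.2 151.4 152.7] (array([600.5, 282.3]), array([25.8, 11.3]), 7.9) topmed 151.4
orange [190 168   8  19 129] z [118. 119. 120.] (array([481.6, 238.8]), array([17.7,  6.9]), 4.4) topmed 119.0
orange [496 275  16  26 198] z [52.1 53.3 54.5] (array([ 353.6, -184.8]), array([43. , 22.7]), 22.7) topmed 53.3
yellow [156   0  53   9 456] z [135.2 136.7 138. ] (array([618.2, 251.5]), array([ 6. , 38.9]), 6.7) topmed 136.7
yellow [ 159   13   55   48 2346] z [119.7 121.7 137.6] (array([586.5, 247.8]), array([13.8, 39. ]), 6.5) topmed 136.8
blue [142   0  22  40 347] z [95.7 97.  98.1] (array([615.2, 284.6]), array([35.1, 11.2]), 27.5) topmed 97.0
blue [  147     0    99   212 11210] z [95.7 96.9 98.1] (array([536.2, 241.7]), array([195.7,  88.4]), 6.8) topmed 96.9
green [449   0  63  15 329] z [45.4 65.1 86.1] (array([674.7, -24.1]), array([13.9,  2. ]), 89.0) topmed 85.8
```

View pics/w1.png

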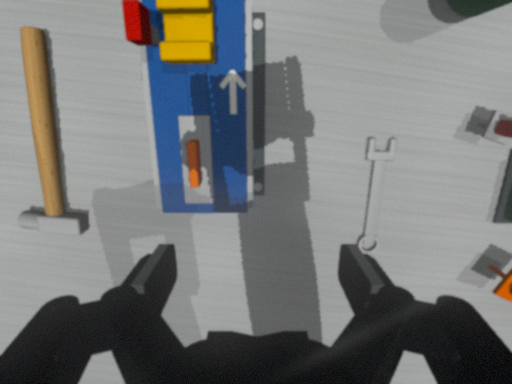

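The gauge reads 151.4 mm and the saddle 136.75 mm, so about +14.7 mm is needed, or about 2.9 teeth. The tab is at about (192,165) px. Next I pinch it.

```bash
python3 -m creep '[[[0,0,0],[0.35,-1,0.2],0],[[0,0,0],[0.35,-1,0.5],0],[[0,0,0],[0.35,-0.9,1],0.3],[[0,0,0],[0,0,1],0.4],[[0,0,0],[0,0,1],0.4],[[0,0,0],[0,0,1],0.4],[[0,0,0],[0,0,1],0.4],[[0,0,0],[0,0,0.6],0.4]]' 25
python3 -m creep '[[[0,0,0],[0,0,0],1],[[0,0,0],[0,0,0],1],[[0,0,0],[0,0,0],1],[[0,0,0],[0,0,0],1],[[0,0,0],[0,0,0],1],[[0,0,0],[0,0,0],1]]' 25
```

```text
time_s: 4.95
tool_pos: [0.4912, 0.2367, 0.1032]
ee_rot: [0.998, 0.06, -0.001, 0.001]
ft_force: [-0.1, 0.1, 0.1]
grip_width: 0.0511
grasp_force: 0.0
time_s: 5.55
tool_pos: [0.4929, 0.2379, 0.1067]
ee_rot: [0.998, 0.06, 0.001, -0.0]
ft_force: [0.7, 0.1, 4.3]
grip_width: 0.0078
grasp_force: 28.6
```

```bash
python3 -m creep '[[[0,0,0],[0,0,-0.15],1],[[0,0,0],[0,-0.4,0],1],[[0,0,0],[0,-0.4,0],1],[[0,0,0],[0,-0.4,0],1],[[0,0,0],[0,-0.4,0],1],[[0,0,0],[0,-0.4,0],1],[[0,0,0],[0,-0.15,0],1],[[0,0,0],[0,0,0],1]]' 25
python3 -m creep '[[[0,0,0],[0,0,0],0.5],[[0,0,0],[0,0,0],0.5],[[0,0,0],[0,0,0],0.3],[[0,0,0],[0,0,-1],0.2],[[0,0,0],[0,0.4,-1],0],[[0,0,0],[-0.4,0.4,-1],0],[[0,0,0],[-0.5,0.7,-1],0],[[0,0,0],[-0.5,0.7,-1],0]]' 25
python3 look.py w2
```

```text
time_s: 6.35
tool_pos: [0.4879, 0.2783, 0.1068]
ee_rot: [0.998, 0.061, 0.001, 0.002]
ft_force: [6.6, -5.4, -7.2]
grip_width: 0.008
grasp_force: 27.2
time_s: 7.15
tool_pos: [0.464, 0.233, 0.2093]
ee_rot: [0.998, 0.06, 0.0, -0.0]
ft_force: [0.1, 0.4, 0.0]
grip_width: 0.0853
grasp_force: 0.0
t 7.15 [0.463964   0.23296366 0.20933032] yaw 6.930843027639418 w 0.08530417220441387
red [196   0  19  20 341] z [150.  151.5 152.7] (array([593.1, 281.6]), array([10.9, 11. ]), 7.2) topmed 151.5
yellow [ 229    0   57   45 2434] z [119.9 122.8 137.7] (array([586.3, 247.9]), array([13.5, 38.8]), 6.9) topmed 136.8
blue [  204     0   109   213 13207] z [95.7 96.9 98.1] (array([529.4, 241. ]), array([181. ,  88.1]), 7.0) topmed 96.9
```

View pics/w2.png

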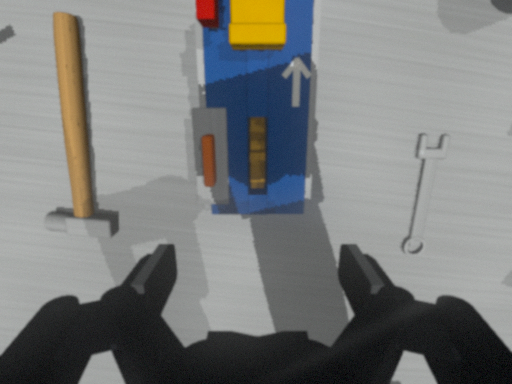

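The slot is uncovered at px cols 249-267, rows 116-193, and the brass wheel shows inside. The tab is at (208,160). Next, the slot geometry and tooth profile from depth.

```bash
python3 - <<'E'
from h import *
s=None
f=np.load('pics/w2.npz');im,d,P=f['im'],f['d'],f['P']
a=np.radians(6.9);ex=np.array([np.cos(a),np.sin(a)]);ey=np.array([-ex[1],ex[0]])
O=np.array([.4932,.2368])
q=(P[...,:2]-O);X=q@ex*1000;Y=q@ey*1000;Z=P[...,2]*1000-97
hole=(Z<-3)&(abs(X)<45)&(abs(Y)<14)&(d>0)
m=mask(im,'blue')
# slot ends/sides from blue boundary on top
top=m&(abs(Z)<3)
for nm,A,B,lim in (('x',X,Y,4),('y',Y,X,20)):
    b=A[top&(abs(B)<lim)];lo=b[(b<0)&(b>-45)] ;hi=b[(b>0)&(b<45)]
    print(nm,'blue edges',np.sort(lo)[-4:].round(1),np.sort(hi)[:4].round(1))
o=mask(im,'orange')|((hsv(im)[...,0]<12)&(hsv(im)[...,1]>150)); t=o&(abs(X)<40)&(Y>20)&(Y<60)&(Z>5);print('tab Y',np.percentile(Y[t],[2,50,98]),'X',np.percentile(X[t],[2,98]))
for x in range(-36,37,2):
    k=(abs(X-x)<1.2)&(abs(Y)<5)&(d>0)&(Z<5)
    if k.sum(): print(x,k.sum(),np.median(Z[k]).round(1),end=' | ')
E
python3 -c "
import cv2
a=cv2.imread('pics/w2.png')[100:210,190:320];cv2.imwrite('pics/w2c.png',cv2.resize(a,None,fx=5,fy=5,interpolation=cv2.INTER_CUBIC))"
```

```text
x blue edges [-35.7 -35.7 -35.6 -35.5] [37.5 37.5 37.5 37.5]
y blue edges [-10.1 -10.1 -10.1 -10.1] [8.7 8.7 8.7 8.7]
tab Y [37.04862689 40.75161987 44.85750437] X [-17.46758834  21.07554945]
-36 44 -1.6 | -34 19 -34.1 | -32 8 -33.7 | -28 10 -17.3 | -26 17 -16.6 | -24 20 -14.6 | -22 24 -13.7 | -20 27 -15.5 | -18 31 -17.9 | -16 33 -21.0 | -14 30 -23.6 | -12 21 -25.8 | -10 20 -25.3 | -8 21 -24.6 | -6 7 -23.9 | -4 9 -7.0 | -2 33 -7.0 | 0 32 -6.9 | 2 32 -7.2 | 4 58 -17.3 | 6 30 -23.8 | 8 30 -24.2 | 10 25 -24.8 | 12 20 -25.8 | 14 20 -24.0 | 16 20 -21.1 | 18 20 -19.2 | 20 21 -16.3 | 22 22 -13.5 | 24 33 -14.5 | 26 33 -15.8 | 28 38 -35.8 | 30 20 -36.1 | 32 20 -35.1 | 34 20 -34.7 | 36 11 -0.2 |
```

View pics/w2c.png

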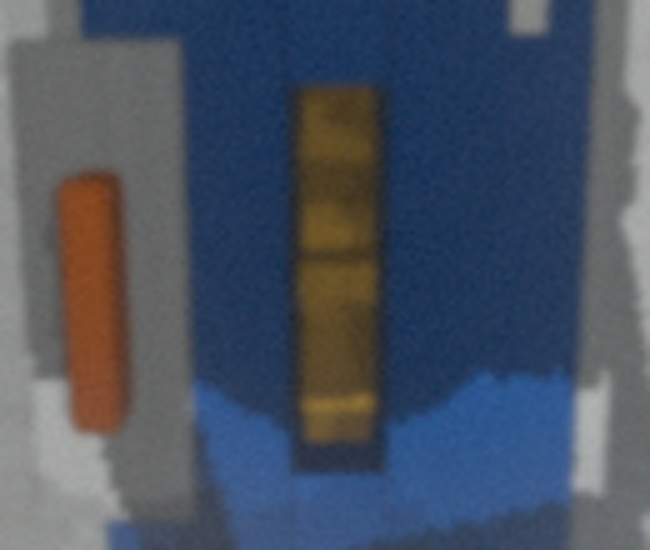

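The slot is centred at about (494.2, 236.2) mm, and one tooth points almost straight up (angle about -0.02). I'll use three strokes of about one tooth each. Now to the spoon.

```bash
python3 -m creep '[[[0,0,-0.13],[0,1,0],0],[[0,0,0],[-0.05,1,0],0],[[0,0,0],[-0.05,1,0],0],[[0,0,0],[-0.05,1,0],0],[[0,0,0],[-0.05,1,0],0],[[0,0,0],[-0.05,1,0],0],[[0,0,0],[-0.05,1,0],0],[[0,0,0],[-0.05,1,0],0]]'
python3 -m creep '[[[0,0,0],[-0.05,1,0],0],[[0,0,0],[-0.05,1,0],0],[[0,0,0],[-0.05,1,0],0],[[0,0,0],[-0.05,1,0],0],[[0,0,0],[-0.05,1,0],0],[[0,0,0],[-0.05,1,0],0],[[0,0,0],[-0.05,1,0],0],[[0,0,0],[-0.05,1,0],0]]'
python3 -m creep '[[[0,0,0],[0,1,0],0],[[0,0,0],[0,1,0],0],[[0,0,0],[0,1,0],0],[[0,0,0],[0,1,0],0],[[0,0,0],[0,1,0],0],[[0,0,0],[0,1,0],0],[[0,0,0],[0,0.6,0],0],[[0,0,0],[0,0,0],0]]'
python3 look.py w3
```

```text
time_s: 8.0
tool_pos: [0.4795, 0.0733, 0.2081]
ee_rot: [0.998, 0.07, 0.0, -0.0]
ft_force: [-0.4, 0.6, 0.2]
grip_width: 0.0852
grasp_force: 0.0
time_s: 8.8
tool_pos: [0.494, -0.0863, 0.2081]
ee_rot: [0.998, 0.07, 0.0, -0.0]
ft_force: [-0.1, 0.7, -0.2]
grip_width: 0.0854
grasp_force: 0.0
time_s: 9.6
tool_pos: [0.5124, -0.2174, 0.208]
ee_rot: [0.998, 0.069, -0.0, -0.0]
ft_force: [-0.4, 0.5, 0.0]
grip_width: 0.0855
grasp_force: 0.0
t 9.6 [ 0.51235516 -0.21736732  0.20802402] yaw 7.924717543673561 w 0.08552558522686134
red [144 105  19  19 298] z [73.7 75.5 76.7] (array([ 565.9, -109.8]), array([16.2, 16.1]), 81.5) topmed 75.5
orange [208 270  49  36 535] z [51.7 53.  54.3] (array([ 360.3, -206.2]), array([47.6, 48.5]), 71.5) topmed 53.0
orange [214 316  27  16 294] z [111.5 112.9 114. ] (array([ 362. , -206.7]), array([23.3, 20.6]), 71.0) topmed 112.9
green [ 218  148   86   84 3293] z [58.4 59.9 61.1] (array([ 495.4, -224.1]), array([88.9, 89. ]), 7.6) topmed 59.9
green [223 218  22  14 234] z [58.8 60.  61.1] (array([ 455.4, -198.4]), array([16.9, 24. ]), 7.3) topmed 60.0
```

View pics/w3.png

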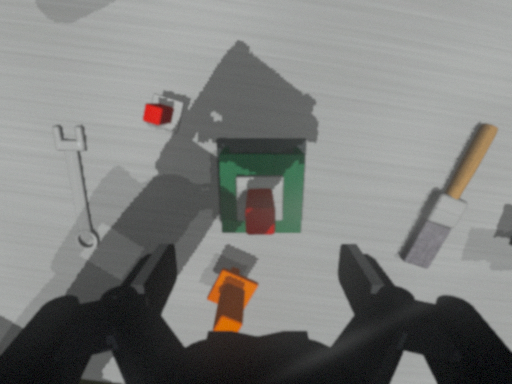

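The spoon handle is at about (260,212), shaded, with its collar around (260,198) on the rack. I'll locate it by height.

```bash
python3 - <<'E'
from h import *
f=np.load('pics/w3.npz');P=f['P'];d=f['d']
n=(d>0)&(np.hypot(P[...,0]-.4945,P[...,1]+.223)<.04)
for lo,hi in ((.123,.133),(.063,.073)):
    k=n&(P[...,2]>lo)&(P[...,2]<hi);print(rect(P[k]),np.median(P[k][:,2]),k.sum())
a=np.radians(7.93);e=np.array([np.cos(a),np.sin(a)])
E
```

```text
(array([ 493., -223.]), array([26.1, 25.6]), 9.1) 0.12767496171919474 846
(array([ 493. , -223.1]), array([49.9, 50.1]), 8.5) 0.06778752170406616 1224
```

```bash
python3 -m creep '[[[0,0,-0.09],[-0.5,0.13,0],0],[[0,0,0],[-0.5,0,0.45],0],[[0,0,0],[0,0,1],0],[[0,0,0],[0,0,1],0],[[0,0,0],[0,0,1],0],[[0,0,0],[0,0,1],0],[[0,0,0],[0,0,1],0],[[0,0,0],[0,0,1],0]]' 100
python3 -m creep '[[[0,0,0],[0,0,0],0],[[0,0,0],[0,0,0],1],[[0,0,0],[0,0,0],1],[[0,0,0],[0,0,0],1],[[0,0,0],[0,0,0],1],[[0,0,0],[0,0,0],1],[[0,0,0],[0,0,0],1],[[0,0,0],[0,0,0],1]]' 100
```

```text
time_s: 10.45
tool_pos: [0.4916, -0.2213, 0.078]
ee_rot: [0.997, 0.077, -0.0, -0.0]
ft_force: [1.1, 0.5, 1.0]
grip_width: 0.0853
grasp_force: 0.0
time_s: 11.25
tool_pos: [0.4936, -0.2226, 0.0806]
ee_rot: [0.997, 0.077, 0.001, 0.001]
ft_force: [-0.2, -0.7, 5.7]
grip_width: 0.0249
grasp_force: 98.8
```

```bash
python3 -m creep '[[[0,0,0],[0,0,-0.5],1],[[0,0,0],[0,0,-1],1],[[0,0,0],[0,0,-1],1],[[0,0,0],[0,0,-1],1],[[0,0,0],[0,0,-1],1],[[0,0,0],[0,0,-1],1],[[0,0,0.22],[0,0,-0.6],1],[[0,0,0],[0.1,-1,0],1]]' 100
python3 -m creep '[[[0,0,0],[0.1,-1,0],1],[[0,0,0],[0.1,-1,0],1],[[0,0,0],[0.1,-1,0],1],[[0,0,0],[0.1,-1,0],1],[[0,0,0],[0.1,-1,0],1],[[0,0,0],[0.1,-1,0],1],[[0,0,0],[0.1,-1,0],1],[[0,0,0],[0.1,-1,0],1]]'
python3 -m creep '[[[0,0,0],[0.1,-1,0],1],[[0,0,0],[0.1,-1,0],1],[[0,0,0],[0.1,-1,0],1],[[0,0,0],[0.1,-1,0],1],[[0,0,0],[0.1,-1,0],1],[[0,0,0],[0.1,-1,0],1],[[0,0,0],[0.1,-1,0],1],[[0,0,0],[0.1,-1,0],1]]'
python3 - <<'E'
from h import *
print(bot.state()['tool_pos'])
im,d=viewer.camera('side');np.savez('pics/s1.npz',im=im,d=d)
m,T=pose('side');t=bot.state()['tool_pos']-np.array([0,0,.04]);c=T[:3,:3].T@(t-T[:3,3]);u=int(m['fx']*c[0]/c[2]+m['cx']);v=int(m['fy']*c[1]/c[2]+m['cy']);print(u,v)
a=im[v-50:v+50,u-60:u+60,::-1];cv2.imwrite('pics/s1c.png',cv2.resize(a,None,fx=6,fy=6,interpolation=cv2.INTER_CUBIC))
E
```

```text
time_s: 12.05
tool_pos: [0.493, -0.2034, 0.2035]
ee_rot: [0.998, 0.059, 0.001, 0.001]
ft_force: [-0.1, 1.3, -3.3]
grip_width: 0.025
grasp_force: 98.5
time_s: 12.85
tool_pos: [0.4881, -0.0402, 0.2004]
ee_rot: [0.998, 0.06, -0.001, -0.0]
ft_force: [0.2, -1.0, -3.1]
grip_width: 0.0249
grasp_force: 98.6
time_s: 13.65
tool_pos: [0.4847, 0.1203, 0.2005]
ee_rot: [0.998, 0.06, -0.001, 0.0]
ft_force: [-0.1, 0.7, -1.9]
grip_width: 0.0248
grasp_force: 98.6
[0.48471905 0.12027911 0.20045809]
291 215
```

View pics/s1c.png

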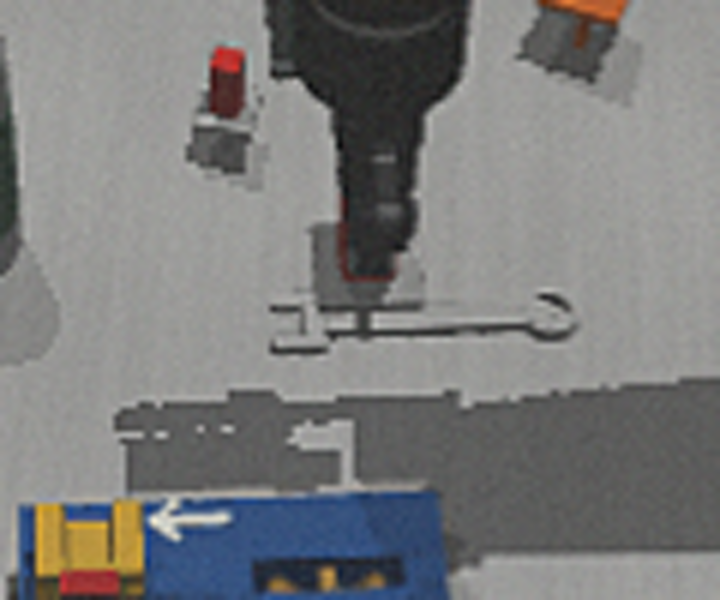

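The blade at crop (362,320) is thin along slot x, as wanted. It goes over the slot next.

```bash
python3 -m creep '[[[0,0,0],[0.12,-1,0],1],[[0,0,0],[0.12,-1,0],1],[[0,0,0],[0.12,-1,0],1],[[0,0,0],[0.12,-1,0],1],[[0,0,0],[0.12,-1,0],1],[[0,0,0],[0.02,-0.7,0],1],[[0,0,0],[0,0,0.4],1],[[0,0,0],[0,0,0],1]]'
```

```text
time_s: 14.5
tool_pos: [0.4832, 0.2336, 0.1913]
ee_rot: [0.998, 0.06, -0.002, 0.001]
ft_force: [-0.2, 0.3, -3.5]
grip_width: 0.0251
grasp_force: 99.0
```

```bash
python3 -m creep '[[[0,0,0],[0,-0.06,0.4],1],[[0,0,0],[0,0,0.5],1],[[0,0,0],[0,0,0.5],1],[[0,0,0],[0,0,0.4],1],[[0,0,0],[0,0,0],1]]'
python3 -m creep '[[[0,0,0],[0,0,0.25],1],[[0,0,0],[0,0,0.25],1],[[0,0,0],[0,0,0],1]]'
```

```text
time_s: 15.0
tool_pos: [0.4831, 0.2348, 0.1551]
ee_rot: [0.998, 0.06, -0.002, 0.001]
ft_force: [0.5, 0.7, -2.1]
grip_width: 0.0249
grasp_force: 99.0
time_s: 15.3
tool_pos: [0.4838, 0.2353, 0.1466]
ee_rot: [0.998, 0.06, -0.001, 0.0]
ft_force: [0.3, -1.0, -2.5]
grip_width: 0.025
grasp_force: 99.0
```

```bash
python3 -m creep '[[[0,0,0],[0.25,0,0.05],1],[[0,0,0],[0.25,0,0],1],[[0,0,0],[0.25,0,0],1],[[0,0,0],[0.25,0,0],1],[[0,0,0],[0.25,0,0],1],[[0,0,0],[0.07,0,0],1],[[0,0,0],[0,0,0],1],[[0,0,0],[0,0,0],1]]'
```

```text
time_s: 16.1
tool_pos: [0.5098, 0.2385, 0.146]
ee_rot: [0.998, 0.06, -0.001, 0.0]
ft_force: [-4.8, -1.9, -1.2]
grip_width: 0.0253
grasp_force: 99.0
```

```bash
python3 look.py w4 | grep -E 't |red|yellow'
```

```text
t 16.1 [0.50983578 0.2385047  0.14600198] yaw 6.892709337974278 w 0.025285505327122405
red [ 170   31   29   61 1521] z [150.3 151.5 152.6] (array([600.2, 282.6]), array([25.3, 11.7]), 7.2) topmed 151.5
red [231 279  52  45 927] z [192.5 193.3 194.2] (array([509.1, 238.6]), array([22.2, 20.5]), 6.8) topmed 193.3
yellow [ 215    7   84   33 2680] z [140.  141.5 142.7] (array([622. , 252.3]), array([14., 39.]), 7.4) topmed 141.5
yellow [ 218   43   78   72 5331] z [124.7 126.4 142.3] (array([587.1, 248.1]), array([12.7, 38.8]), 6.7) topmed 141.5
```

Stroke 1 raised the saddle 4.7 mm to 141.5. Now stroke 2.

```bash
python3 -m creep '[[[0,0,0],[-0.1,0,0],1],[[0,0,0],[0,0,-0.6],1],[[0,0,0],[0,0,-0.8],1],[[0,0,0],[-0.6,0,0],1],[[0,0,0],[-0.6,0,0],1],[[0,0,0],[-0.05,0,0],1],[[0,0,0],[0,0,0],1]]'
python3 -m creep '[[[0,0,0],[0,0,0.4],1],[[0,0,0],[0,0,0.4],1],[[0,0,0],[0,0,0.4],1],[[0,0,0],[0,0,0.2],1],[[0,0,0],[0,0,0],1]]'
```

```text
time_s: 16.85
tool_pos: [0.4827, 0.2352, 0.1738]
ee_rot: [0.998, 0.06, -0.0, 0.0]
ft_force: [-0.3, -0.2, -1.2]
grip_width: 0.0248
grasp_force: 99.1
time_s: 17.35
tool_pos: [0.4829, 0.2351, 0.1447]
ee_rot: [0.998, 0.06, -0.001, 0.0]
ft_force: [-0.4, -0.2, -1.7]
grip_width: 0.0253
grasp_force: 99.1
```

```bash
python3 -m creep '[[[0,0,0],[0.25,0,0],1],[[0,0,0],[0.25,0,0],1],[[0,0,0],[0.25,0,0],1],[[0,0,0],[0.25,0,0],1],[[0,0,0],[0.25,0,0],1],[[0,0,0],[0.1,0,0],1],[[0,0,0],[0,0,0],1],[[0,0,0],[0,0,0],1]]'
python3 look.py w5 | grep -E 't |red|yellow'
```

```text
time_s: 18.15
tool_pos: [0.5099, 0.2385, 0.1461]
ee_rot: [0.998, 0.06, -0.001, 0.0]
ft_force: [-5.6, -1.4, -1.7]
grip_width: 0.0253
grasp_force: 99.1
t 18.15 [0.5099055  0.23850635 0.14610482] yaw 6.890394786691472 w 0.025343890339819784
red [ 170   31   29   61 1523] z [150.3 151.5 152.6] (array([600.3, 282.4]), array([25.4, 11.7]), 7.7) topmed 151.5
red [230 279  53  43 844] z [192.5 193.4 194.3] (array([510.1, 238.7]), array([20.1, 20.8]), 9.0) topmed 193.4
yellow [ 214    4   87   34 2864] z [145.  146.5 147.7] (array([621.9, 252.2]), array([13.8, 39. ]), 7.1) topmed 146.5
yellow [ 216   41   81   75 5735] z [129.7 131.3 147.3] (array([586.9, 248.3]), array([12.7, 39.1]), 6.9) topmed 146.5
```

146.5 mm now, so another 5.0 is needed. Same again.

```bash
python3 -m creep '[[[0,0,0],[-0.1,0,0],1],[[0,0,0],[0,0,-0.6],1],[[0,0,0],[0,0,-0.8],1],[[0,0,0],[-0.6,0,0],1],[[0,0,0],[-0.6,0,0],1],[[0,0,0],[-0.05,0,0],1],[[0,0,0],[0,0,0],1]]'
python3 -m creep '[[[0,0,0],[0,0,0.4],1],[[0,0,0],[0,0,0.4],1],[[0,0,0],[0,0,0.4],1],[[0,0,0],[0,0,0.2],1],[[0,0,0],[0,0,0],1]]'
python3 -m creep '[[[0,0,0],[0.25,0,0],1],[[0,0,0],[0.25,0,0],1],[[0,0,0],[0.25,0,0],1],[[0,0,0],[0.25,0,0],1],[[0,0,0],[0.25,0,0],1],[[0,0,0],[0.1,0,0],1],[[0,0,0],[0,0,0],1],[[0,0,0],[0,0,0],1]]'
python3 look.py w6 | grep -E 't |red|yellow'
```

```text
time_s: 18.9
tool_pos: [0.4827, 0.2352, 0.1738]
ee_rot: [0.998, 0.06, -0.0, 0.0]
ft_force: [0.2, -0.6, -2.9]
grip_width: 0.0248
grasp_force: 99.1
time_s: 19.4
tool_pos: [0.4829, 0.2351, 0.1448]
ee_rot: [0.998, 0.06, -0.001, 0.0]
ft_force: [0.3, 0.2, -1.7]
grip_width: 0.0251
grasp_force: 99.1
time_s: 20.2
tool_pos: [0.5099, 0.2385, 0.1461]
ee_rot: [0.998, 0.06, -0.001, 0.0]
ft_force: [-4.7, -0.7, -1.6]
grip_width: 0.0253
grasp_force: 99.1
t 20.2 [0.50989388 0.23853454 0.14611477] yaw 6.894085963104068 w 0.02531573194654205
red [ 170   31   29   61 1521] z [150.3 151.5 152.7] (array([600.2, 282.6]), array([25.3, 11.7]), 7.0) topmed 151.5
red [232 280  50  43 635] z [192.6 193.5 194.2] (array([509.8, 238.5]), array([20.9, 19.7]), 9.5) topmed 193.5
yellow [ 212    0   90   35 3102] z [150.  151.5 152.7] (array([622. , 252.4]), array([13.8, 39.1]), 6.8) topmed 151.5
yellow [ 214   38   85   78 6100] z [134.7 136.3 152.3] (array([587.1, 248.1]), array([12.7, 38.9]), 6.8) topmed 151.6
```

Flush (151.5 against 151.5). I withdraw the blade and go back to the rack.

```bash
python3 -m creep '[[[0,0,0],[-0.15,0,0],1],[[0,0,0],[0,0,-0.5],1],[[0,0,0],[0,0,-1],1],[[0,0,0],[0,0,-1],1],[[0,0,0],[0,0,-0.4],1],[[0,0,0],[-0.15,1,0],1],[[0,0,0],[-0.15,1,0],1],[[0,0,0],[-0.15,1,0],1]]'
python3 -m creep '[[[0,0,0],[-0.15,1,0],1],[[0,0,0],[-0.15,1,0],1],[[0,0,0],[-0.15,1,0],1],[[0,0,0],[-0.15,1,0],1],[[0,0,0],[-0.15,1,0],1],[[0,0,0],[-0.15,1,0],1],[[0,0,0],[-0.15,1,0],1],[[0,0,0],[-0.15,1,0],1]]'
python3 -m creep '[[[0,0,0],[-0.15,1,0],1],[[0,0,0],[-0.15,1,0],1],[[0,0,0],[-0.15,1,0],1],[[0,0,0],[-0.15,1,0],1],[[0,0,0],[-0.15,1,0],1],[[0,0,0],[-0.15,1,0],1],[[0,0,0],[-0.15,1,0],1],[[0,0,0],[-0.15,1,0],1]]'
python3 -m creep '[[[0,0,0],[-0.15,1,0],1],[[0,0,0],[-0.15,1,0],1],[[0,0,0],[-0.1,1,0],1],[[0,0,0],[0,0.6,0],1],[[0,0,-0.22],[0,0,0],1],[[0,0,0],[0,0,0],1]]'
```

```text
time_s: 21.05
tool_pos: [0.5062, 0.1771, 0.205]
ee_rot: [0.998, 0.06, 0.001, -0.0]
ft_force: [-0.5, -0.1, -2.8]
grip_width: 0.0248
grasp_force: 99.1
time_s: 21.85
tool_pos: [0.5016, 0.0149, 0.2049]
ee_rot: [0.998, 0.06, 0.001, 0.0]
ft_force: [-0.8, -0.3, -1.9]
grip_width: 0.0251
grasp_force: 99.1
time_s: 22.65
tool_pos: [0.4968, -0.147, 0.2049]
ee_rot: [0.998, 0.06, 0.001, 0.001]
ft_force: [-0.2, -0.1, -2.2]
grip_width: 0.0254
grasp_force: 99.1
time_s: 23.25
tool_pos: [0.4974, -0.2187, 0.2045]
ee_rot: [0.997, 0.076, 0.0, 0.0]
ft_force: [-0.3, 0.6, -2.0]
grip_width: 0.025
grasp_force: 99.1
```

```bash
python3 -m creep '[[[0,0,0],[-0.2,0.19,0],1],[[0,0,0],[0,0,1],1],[[0,0,0],[0,0,1],1],[[0,0,0],[0,0,0.8],1],[[0,0,0],[0,0,0],1]]'
python3 -m creep '[[[0,0,0],[0,0,0.6],1],[[0,0,0],[0,0,0.6],1],[[0,0,0],[0,0,0.6],1],[[0,0,0],[0,0,0.6],1],[[0,0,0],[0,0,0.5],1],[[0,0,0],[0,0,0.3],1],[[0,0,0],[0,0,0],1]]'
```

```text
time_s: 23.75
tool_pos: [0.492, -0.2216, 0.1452]
ee_rot: [0.997, 0.077, -0.002, -0.002]
ft_force: [-0.5, -0.2, -2.3]
grip_width: 0.0251
grasp_force: 99.1
time_s: 24.45
tool_pos: [0.4931, -0.2223, 0.0829]
ee_rot: [0.997, 0.077, -0.001, -0.001]
ft_force: [-0.4, -0.8, -2.6]
grip_width: 0.0251
grasp_force: 99.1
```

```bash
python3 -m creep '[[[0,0,0],[0,0,0.12],1],[[0,0,0],[0,0,0],1],[[0,0,0],[0,0,0],1]]'
python3 -m creep '[[[0,0,0],[0,0,0],0.6],[[0,0,0],[0,0,0],0.3],[[0,0,0],[0,0,0],0],[[0,0,0],[0,0,0],0],[[0,0,0],[0,0,0],0],[[0,0,0],[0,0,-0.5],0],[[0,0,0],[0,0,-1],0],[[0,0,0],[0,0,-1],0]]'
python3 -m creep '[[[0,0,0],[0,0,-1],0],[[0,0,0],[0,0,-1],0],[[0,0,0],[0,0,-1],0],[[0,0,0],[0,0,-1],0],[[0,0,0],[0.5,0,-0.5],0],[[0,0,0],[0.5,0,0],0],[[0,0,0],[0,0,0],0]]'
python3 look.py w7 >/dev/null; python3 - <<'E'
from h import *
f=np.load('pics/w7.npz');P=f['P'];d=f['d']
n=(d>0)&(np.hypot(P[...,0]-.4945,P[...,1]+.223)<.045)
for lo,hi in ((.123,.133),(.063,.073)):
    k=n&(P[...,2]>lo)&(P[...,2]<hi);print(rect(P[k]),np.median(P[k][:,2]),k.sum())
im,d=viewer.camera('top');P=cloud('top',d)
q=P[...,:2]-np.array([.4942,.2362]);a=np.radians(6.9);X=q[...,0]*np.cos(a)+q[...,1]*np.sin(a);Y=-q[...,0]*np.sin(a)+q[...,1]*np.cos(a)
k=(abs(X)<.04)&(abs(Y)<.07)&(P[...,2]>.110)&(P[...,2]<.125);print('tab Y',np.median(Y[k]),k.sum())
for c in ('red','yellow'):
    m=mask(im,c)&(abs(X-.112)<.05)&(abs(Y)<.07)&(d>0);z=P[...,2][m];print(c,np.median(z[z>.143]))
E
```

```text
time_s: 24.75
tool_pos: [0.4941, -0.2228, 0.0825]
ee_rot: [0.997, 0.077, 0.0, 0.0]
ft_force: [0.7, 0.4, -2.2]
grip_width: 0.0245
grasp_force: 99.1
time_s: 25.55
tool_pos: [0.4936, -0.2225, 0.1328]
ee_rot: [0.997, 0.077, -0.0, -0.0]
ft_force: [0.5, -0.2, -0.0]
grip_width: 0.0854
grasp_force: 0.0
time_s: 26.25
tool_pos: [0.5146, -0.2192, 0.2215]
ee_rot: [0.997, 0.077, -0.0, -0.0]
ft_force: [0.0, 0.5, 0.7]
grip_width: 0.0856
grasp_force: 0.0
(array([ 494.2, -223.4]), array([25.2, 25.9]), 7.8) 0.1276885004135896 758
(array([ 493.6, -223.7]), array([50. , 49.5]), 7.7) 0.06783473585080962 1116
tab Y 0.04179000239021706 62
red 0.15163825106387718
yellow 0.15078441063702952
```

View pics/w7.png

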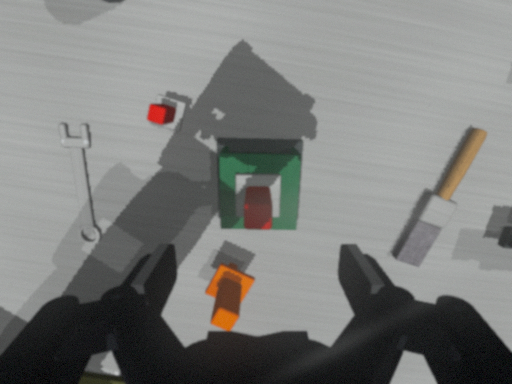

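The spoon (258,210) sits upright in the rack with its collar flat. The shutter is open about 42 mm, the saddle is flush and the gripper is clear, so I hand in.

```bash
python3 -c "
from cell import bot
print(bot.hand_in())"
```

```text
the job is handed in; nothing more can be done
None
```

I handed the job in at about 26 s of the 72 s limit. By my last camera measurements the shutter is open about 42 mm, the saddle top is within about 1 mm of the gauge, and the spoon hangs upright in its rack with the gripper clear. The hand-in returned no verdict.

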